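# Unlock and open the pinned desk drawer

## Task

Unlock and open the small wooden drawer unit on the desk: draw its steel T-handled locking pin up out of the bore in the top, and park it upright in the open notch of the bracket on the unit's left side, with its collar resting on the bracket behind the two ridges. Then pull the drawer out to its stop by its knob and let go, with the pin still parked. Leave the other things on the desk where they are.

Things in the scene. Friction and masses are not known exactly. Their poses are not given: they have to be found in the camera images.
- case: Fixed desk drawer unit of light wood, 140 (x) by 120 (y) by 85 mm high; origin under its centre on the desk, x to its back, y to its left; the drawer front with its knob faces -x. A flat steel bracket 5 mm thick, upper face flush with the top, sticks out 50 mm from the left side (y 60 to 110, x -39 to 31 mm): a fork of two prongs with an open notch between.
- bore (a point): Centre of the mouth of the vertical lock bore in the top of the unit (45 mm in front of the unit's centre, level with the top, 85 mm over the desk). The bore is 11 mm wide and goes on through a steel bridge of the drawer below; a pin in it keeps the drawer shut.
- notch (a point): Parking place in the bracket's notch, on its upper face (85 mm over the desk): where the centre of the pin's collar underside belongs. The notch is a 13 mm wide slot between two 18 mm prongs with round ends, open to the unit's front (-x): mouth 37 mm before this point, blind end 7 mm behind it. A ridge 3 mm high on each prong, 20 to 25 mm before this point, retains the collar. Free air below.
- pin: Loose steel pin, about 80 g, upright in the bore, collar on the unit's top. Origin: centre of the collar's underside; z up. Below: shank 8 mm thick, 42 mm long. Above: collar 22 mm wide, 6 mm thick; 10 mm neck; T bar 44 mm long (pin's y), 12 mm wide (pin's x), 16 mm high, centred 30 mm above the origin. At the start the bar lies within 0.6 rad of the unit's y axis.
- drawer (a joint): Drawer travel in m: 0 shut, 0.055 at its stop; slides toward the unit's front (-x), about 1 N of friction, stays where it is left.
- knob (a point): Centre of the round steel knob of the drawer, about 25 mm in diameter; 35 mm in front of the drawer front, 50 mm above the desk; moves with the drawer.
- eraser: Bystander: block eraser in a card sleeve, 60x24x13 mm, lying on the back part of the drawer unit's top; origin at its underside.
- glue_stick: Bystander: standing glue stick, 26 mm across, 76 mm high, right of the unit; origin at its underside.
- cell: Bystander: AA cell, 50x14 mm, lying in front and to the right of the unit; origin at its underside.
- marker: Bystander: black felt marker, 124x13 mm, lying left of the unit; origin at its underside.
- mug: Bystander: striped mug, 90 mm high, near the front edge of the desk at the left; origin at its underside.
- stapler: Bystander: stapler, 145x36x43 mm, near the front edge of the desk; origin at its underside.
- sticky_notes: Bystander: block of sticky notes, 77x77x15 mm, near the front edge at the right; origin at its underside.

How it is judged:
By the outcome, as a careful person would: the job done as asked, in the order asked, and still so for the second after the job is handed in, with the robot touching nothing.
It also fails if it takes over 59 s, if anything falls off the work surface, if the arm or the gripper's body presses on something with over 40 N, if the wrist force passes 120 N, or if a joint passes its speed limit or range.

## Robot

A 6-joint arm with a two-finger parallel gripper is mounted at the origin on a cart in front of the work surface, level with it; the furniture and walls round the work are solid. World frame = base frame: x ahead of the robot, y to its left, z up, the work surface at z = 0. Lengths are in m, angles in rad, forces in N, time in s.
With the tool pointing down it reaches from about 0.225 to 0.875 m from the base axis. Payload 3.4 kg.
Tool frame: the origin (TCP) lies on the centre line of the jaws, within the pads' length; the fingertips stand 11 mm ahead of it and the grasp point (between the pads) lies 8 mm behind it; z points along the fingers, y is the line along which they close (so a half turn about z gives the same grasp; the last joint's range is limited). The gripper opens to 85 mm and grips with 20 to 120 N. Pads are 22 mm wide; open, the fingers measure 114 mm over their backs; the gripper's body (76 mm by 85 mm) begins 54 mm behind the grasp point. The pads swing forward as they close: fully open they stand 13 mm farther back than shut.
Start: joints at [1.109, 0.276, 1.505, -0, 1.361, -0.121], TCP at [0.192, 0.542, 0.242] pointing down, gripper open.
Joint ranges: [-2.89, 2.89], [-0.75, 2.08], [0.22, 2.7], [-1.18, 4.32], [0.11, 2.71], [-2.7, 2.7]. Speed limits (rad/s): [2.57, 2.57, 3.14, 3.14, 3.14, 3.14].

## Interface

Orientations are given as a unit quaternion [w, x, y, z].
In Python, from rig import manip, eyes, job gives the robot as it stands.
- The arm moves only by the tool drive_tool, never from a script. Its argument "rows" is a list of rows, each a list of 3 entries, a list of its own where there are three numbers: the turn, a rotation vector about the world's x, y, z in rad, then the shift along the world's x, y, z in cm, then the finger opening in cm, from 0 to 8.54. A call has 1 to 8 rows; each row shifts and turns the commanded pose from where the row before left it; what a row does not reach is not made up. A row lasts 1/8 s, in which the tool goes at most 62.5 mm and 10.7 degrees, less where a joint would pass 70% of its speed; a pose out of reach is approached as far as the arm can. A call is refused whole if a number of a shift passes 6.25 or a number of a turn 0.188, either way. A call with a gripper value outside its range is refused whole. The fingers move at their own pace and stop on an object; "force" is the grip in N (left out, the last holds). Time passes only in rows, so rows that do not move let the fingers close. It gives the time, the measured TCP pose, the force, the opening and the grip force at its end, in the units of the state.
- manip.get_state(): the state, without advancing time (a new reading comes with each control period).
- eyes.get_image(name): name is "side" or "top" or "wrist"; returns the picture (420x560x3 uint8, red, green, blue); there is no depth.
- eyes.get_calibration(name): a dict with "camera_matrix" (3x3 intrinsics, pixels), "k1" (the pictures are not rectified: a ray, as slopes to the right and down, at radius r is drawn at 1 + k1 r^2 times it, then the intrinsics apply), "view" (4x4, takes a point from world to camera coordinates). Camera axes: x right, y up, looking along -z (the intrinsics and any distortion apply to the point x, -y, -z); pixel columns grow to the right and rows downward; lengths in m; the calibration is good to about 2 mm. A picture is of the moment at which its call begins: read the wrist's pose just before it. get_calibration takes no time and is no camera call; for the wrist camera it gives the pose at the moment of the call.
- job.sign_off(): hands the job in; it is judged then, once.
The state is a dict: "clock": time; "qpos": joint angles; "qd": joint speeds; "effort": joint torques, N m; "position": TCP position; "ee_rot": TCP orientation; "contact_force": force on the tool from outside, world axes, zero at the start; "moment": the same for the moment, N m; "width": finger opening in m; "gripper_force": force on a finger pad.
Only numpy, scipy, OpenCV 4.12 (cv2) and the standard library are available. Lean on these libraries where they do the work, as an engineer would, in place of code of your own. Each camera call takes 0.05 s, during which the arm holds its last target. There are 200 camera calls.

## Working session

There is one attempt and no reset: what is moved stays moved. The work goes in short steps, Python scripts to look and compute and a tool call to move; the robot and the scene stay as the last step left them, time stands still between calls to the robot, and variables do not carry over. Pictures are saved under pics/ and viewed, at most 10 in all, crops included, and the job is handed in when it is done.

Besides the shell and the picture viewer there is one more tool, called by a JSON object that holds its "name" and its "arguments". drive_tool: Moves the arm, as the interface text tells. Its arguments: {"type":"object","properties":{"rows":{"type":"array"},"force":{"type":"number"}},"required":["rows"]}

```bash
mkdir -p pics
cat > h.py <<'E'
import numpy as np, cv2
from rig import manip, eyes, job
def grab(n,name):
    c=eyes.get_calibration(n); im=eyes.get_image(n); cv2.imwrite(f'pics/{name}.png',im[:,:,::-1]); return im,c
def ray(c,u,v):
    K=np.array(c['camera_matrix']);V=np.array(c['view']);k=c['k1']
    d=np.array([(u-K[0,2])/K[0,0],(v-K[1,2])/K[1,1]]);s=d.copy()
    for _ in range(20): s=d/(1+k*(s@s))
    R=V[:3,:3];return -R.T@V[:3,3], R.T@np.array([s[0],-s[1],-1])
def onz(c,u,v,z):
    o,d=ray(c,u,v);return o+d*(z-o[2])/d[2]
def proj(c,p):
    K=np.array(c['camera_matrix']);V=np.array(c['view']);q=V[:3,:3]@np.array(p)+V[:3,3]
    s=np.array([q[0],-q[1]])/-q[2];s=s*(1+c['k1']*(s@s));return K[0,0]*s[0]+K[0,2],K[1,1]*s[1]+K[1,2]
E
python3 - <<'E'
from h import *
a,c=grab('top','top0');b,d=grab('side','side0')
print(c,d)
E
```

```text
{'camera_matrix': array([[503.89551536,   0.        , 280.0073048 ],
       [  0.        , 503.89551536, 205.71160929],
       [  0.        ,   0.        ,   1.        ]]), 'k1': -0.14217146913417442, 'view': array([[-0.01386315, -0.99990148,  0.00219889, -0.01168499],
       [ 0.99176608, -0.0134703 ,  0.12735224, -0.56237049],
       [-0.12731007,  0.00394629,  0.99185512, -1.30233685],
       [ 0.        ,  0.        ,  0.        ,  1.        ]])} {'camera_matrix': array([[426.5201386 ,   0.        , 288.8251944 ],
       [  0.        , 426.5201386 , 203.65904341],
       [  0.        ,   0.        ,   1.        ]]), 'k1': -0.014600010997026581, 'view': array([[-9.99870302e-01, -1.12111103e-02,  1.15624576e-02,
         5.67002398e-01],
       [ 1.60932826e-02, -6.67822984e-01,  7.44146133e-01,
        -6.89188637e-02],
       [-6.21029421e-04,  7.44235697e-01,  6.67916793e-01,
        -9.28723811e-01],
       [ 0.00000000e+00,  0.00000000e+00,  0.00000000e+00,
         1.00000000e+00]])}
```

View pics/top0.png

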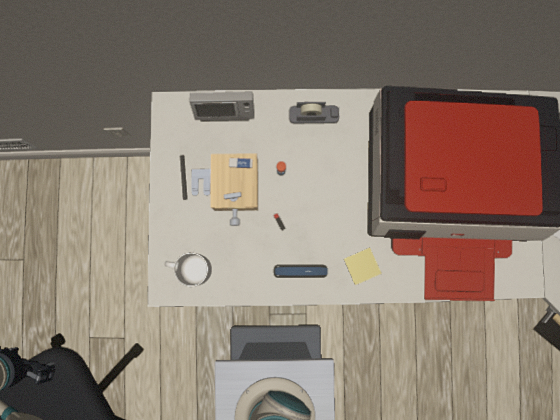

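View pics/side0.png

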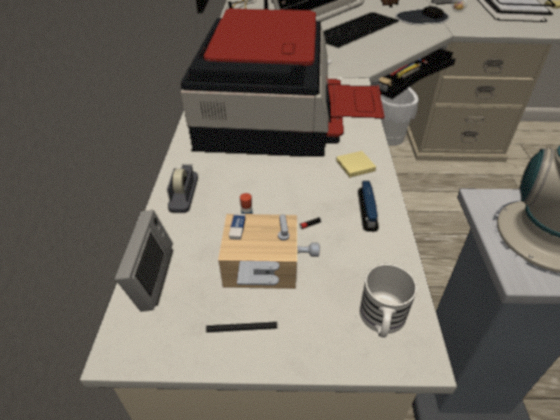

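The top view shows the unit at about (234,182), with the pin's T bar near (233,196), the knob at (235,216), the fork notch at (201,185) and the mug at (193,268). The side view agrees: pin at (284,228), knob at (314,249). Next I'll take an enlarged crop of both and measure from the wood mask.

Run:
```python
from h import *
a=cv2.imread('pics/top0.png');b=cv2.imread('pics/side0.png')
A=cv2.resize(a[140:235,175:270],(400,400),interpolation=2);B=cv2.resize(b[200:300,210:330],(400,333),interpolation=2)
o=np.zeros((400,800,3),np.uint8);o[:,:400]=A;o[:333,400:]=B;cv2.imwrite('pics/crop.png',o)
c=eyes.get_calibration('top')
hsv=cv2.cvtColor(a,cv2.COLOR_BGR2HSV)
m=cv2.inRange(hsv,(8,70,100),(28,255,255));m[:,:180]=0;m[:,270:]=0;m[:140]=0;m[235:]=0
m=cv2.morphologyEx(m,cv2.MORPH_CLOSE,np.ones((9,9)))
k=max(cv2.findContours(m,0,2)[0],key=cv2.contourArea)
P=np.array([onz(c,u,v,.085)[:2] for u,v in k[:,0]+0.0])
r=cv2.minAreaRect((P*1000).astype(np.float32));print(r,cv2.boxPoints(r),cv2.boundingRect(k))
for n,p in dict(pin=(233,196),knob=(235,215),marker=(184,177),glue=(281,166)).items(): print(n,onz(c,*p,.115 if n=='pin' else .05).round(4))
```

```text
((621.0689086914062, 99.0718765258789), (119.8221435546875, 144.8233642578125), 89.56417083740234) [[548.2036    39.71334 ]
 [693.0228    38.611732]
 [693.9342   158.43042 ]
 [549.115    159.53201 ]] (211, 154, 47, 56)
pin [0.5782 0.0984 0.115 ]
knob [0.5374 0.0991 0.05  ]
marker [0.6409 0.2351 0.05  ]
glue [ 0.6667 -0.0235  0.05  ]
```

View pics/crop.png

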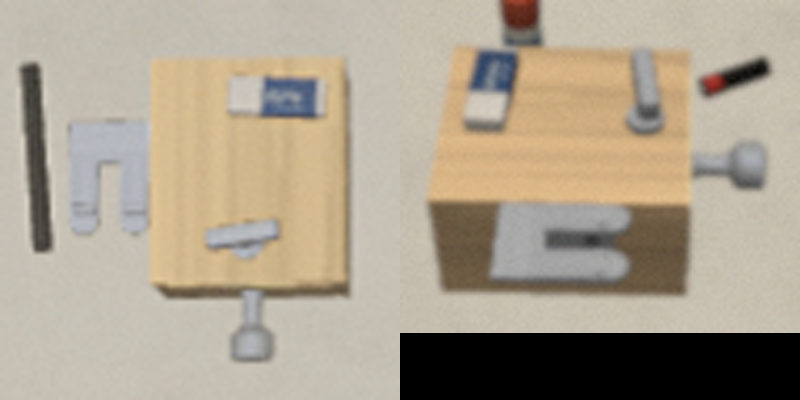

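The crop shows the bar as a 10° tilt (left end (207,238), right end (278,225)), so pin yaw is about +0.18. The slot is centred at crop x≈109, its blind end at y≈160, and the knob at (252,343). Now I'll check these and the tool orientation.

Run:
```python
from h import *
from scipy.spatial.transform import Rotation as R
c=eyes.get_calibration('top');s=manip.get_state()
f=lambda x,y:(175-.5+(x+.5)*.2375,140-.5+(y+.5)*.2375)
for n,x,y,z in [('slotblind',109,161,.085),('barL',208,239,.123),('barR',277,229,.123),('knob',252,343,.055),('backL',152,58,.085),('backR',347,58,.085),('frontL',152,284,.085),('frontR',347,284,.085)]: print(n,onz(c,*f(x,y),z)[:2].round(4))
w,x,y,z=s['ee_rot'];r=R.from_quat([x,y,z,w]);print(r.as_matrix().round(3),s['position'],s['width'],s['contact_force'])
w=eyes.get_calibration('wrist');print(w['camera_matrix'],w['k1'],-np.array(w['view'])[:3,:3].T@np.array(w['view'])[:3,3])
print([onz(c,193,268,.09)[:2],onz(c,300,271,.04)[:2]])
```

```text
slotblind [0.6313 0.1853]
barL [0.5763 0.1201]
barR [0.5817 0.0792]
knob [0.5209 0.1001]
backL [0.6956 0.1592]
backR [0.6936 0.0386]
frontL [0.5548 0.1584]
frontR [0.5532 0.0396]
[[-0.942  0.334 -0.001]
 [ 0.334  0.942 -0.002]
 [ 0.    -0.002 -1.   ]] [0.19198006 0.54150316 0.24150811] 0.08535441827443603 [ 0.35001807 -0.54290677 -0.11679795]
[[370.46007548   0.         274.2989392 ]
 [  0.         370.46007548 204.67391418]
 [  0.           0.           1.        ]] 0.014139130055288229 [0.12355203 0.5662972  0.37493293]
[array([0.39976322, 0.20252662]), array([ 0.38904747, -0.06920803])]
```

{"name": "drive_tool", "arguments": {"rows": [[[0,0,-0.11],[3.9,-4.4,0],4],[[0,0,-0.11],[3.9,-4.4,0],4],[[0,0,-0.11],[3.9,-4.4,0],4],[[0,0,-0.11],[3.9,-4.4,0],4],[[0,0,-0.11],[3.9,-4.4,0],4],[[0,0,-0.11],[3.9,-4.4,0],4],[[0,0,-0.11],[3.9,-4.4,0],4],[[0,0,-0.11],[3.9,-4.4,0],4]], "force": 40}}

```text
clock: 1.1
position: [0.5051, 0.1883, 0.242]
ee_rot: [-0.0, 0.575, 0.818, 0.0]
contact_force: [0.3, -0.1, -0.6]
width: 0.04
gripper_force: 0.0
```

{"name": "drive_tool", "arguments": {"rows": [[[0,0,-0.11],[3.8,-4.4,-2],4],[[0,0,-0.11],[3.7,-4.4,-2],4],[[0,0,0],[0,0,0],4]]}}

```text
clock: 1.48
position: [0.5804, 0.0985, 0.1996]
ee_rot: [-0.001, 0.662, 0.75, -0.002]
contact_force: [-0.3, -0.0, -0.6]
width: 0.0399
gripper_force: 0.0
```

Run:
```python
from h import *
im,c=grab('wrist','w1');s=manip.get_state();print(s['position'],s['ee_rot'],s['width'],s['qpos'],s['clock'])
for p in [(.579,.0997,.123),(.622,.184,.085),(.579,.099,.085),(.519,.1,.05)]: print(np.round(proj(c,p)))
```

```text
[0.57924576 0.10046335 0.20059713] [-0.001333    0.66070916  0.75064002 -0.00109358] 0.04010259022759962 [ 5.32219570e-02  3.22396315e-01  1.54272729e+00  3.16133842e-04
  1.27990411e+00 -7.41367367e-02] 1.525
[273. 219.]
[357.  83.]
[273. 202.]
[197. 179.]
```

View pics/w1.png

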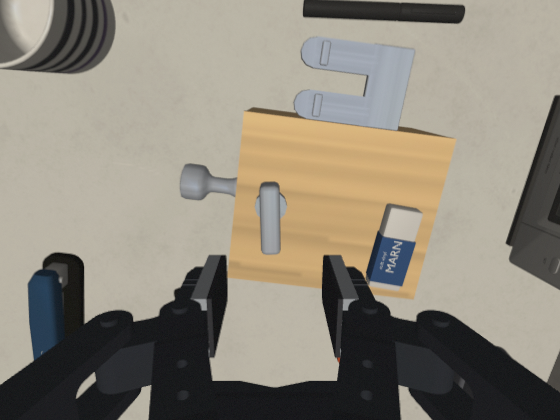

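The wrist view shows the bar from (270,183) to (270,253), parallel to the pads. The slot's blind end is at about (366,85) and the knob centre at about (194,182). Predicted and seen positions agree within about 2 mm.

Run:
```python
from h import *
c=eyes.get_calibration('wrist')
im=cv2.imread('pics/w1.png');cv2.imwrite('pics/w1c.png',np.hstack([cv2.resize(im[30:140,285:425],(560,440),interpolation=2)]))
for n,p,z in [('bar',(270,218),.123),('blind',(366,85.5),.085),('knob',(194,182),.06),('FL',(245,110),.085),('BL',(455,138),.085),('FR',(229,277),.085),('BR',(413,298),.085)]: print(n,onz(c,*p,z)[:2].round(4))
```

```text
bar [0.5762 0.1017]
blind [0.6269 0.1852]
knob [0.5171 0.1016]
FL [0.5519 0.1604]
BL [0.6918 0.1601]
FR [0.5526 0.0389]
BR [0.6921 0.0395]
```

View pics/w1c.png

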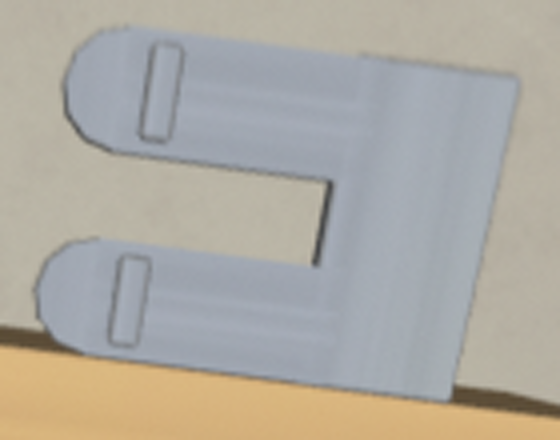

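{"name": "drive_tool", "arguments": {"rows": [[[0,0,0],[-0.1,0,-2.5],4],[[0,0,0],[0,0,-2.5],4],[[0,0,0],[0,0,-2],4],[[0,0,0],[0,0,-1.3],4],[[0,0,0],[0,0,-1.0],4],[[0,0,0],[0,0,0],4]]}}

```text
clock: 2.28
position: [0.5778, 0.1023, 0.1091]
ee_rot: [-0.0, 0.659, 0.752, -0.0]
contact_force: [0.6, -0.1, 0.0]
width: 0.0399
gripper_force: 0.0
```

The crop confirms the slot's blind edge midpoint at crop (326,221), which is image (366,85), and clear ridges on both prongs. Next I'll grip the bar.

{"name": "drive_tool", "arguments": {"rows": [[[0,0,0],[0,0,0],0.8],[[0,0,0],[0,0,0],0.8],[[0,0,0],[0,0,0],0.8],[[0,0,0],[0,0,0],0.8],[[0,0,0],[0,0,0],0.8]], "force": 40}}

```text
clock: 2.9
position: [0.5786, 0.102, 0.1099]
ee_rot: [0.0, 0.66, 0.752, 0.0]
contact_force: [-0.3, 0.5, 3.9]
width: 0.0113
gripper_force: 43.5
```

{"name": "drive_tool", "arguments": {"rows": [[[0,0,0],[0,0,0.5],0.8],[[0,0,0],[0,0,0.5],0.8],[[0,0,0],[0,0,1],0.8],[[0,0,0],[0,0,1],0.8],[[0,0,0],[0,0,1],0.8],[[0,0,0],[0,0,1],0.8],[[0,0,0],[0,0,1],0.8],[[0,0,0],[0,0,0],0.8]]}}

```text
clock: 3.9
position: [0.5789, 0.102, 0.1705]
ee_rot: [0.001, 0.66, 0.752, 0.001]
contact_force: [0.0, 0.2, -0.7]
width: 0.0111
gripper_force: 42.9
```

Run:
```python
from h import *
im,c=grab('wrist','w2');d,e=grab('side','s2');s=manip.get_state();print(s['position'],s['ee_rot'],s['width'],s['gripper_force'],s['contact_force'],s['clock'])
im=im[:,:,::-1];d=d[:,:,::-1]
o=np.zeros((420,800,3),np.uint8);o[:,:400]=im[:,80:480];o[:,400:]=cv2.resize(d[180:290,230:335],(400,420),interpolation=2);cv2.imwrite('pics/w2c.png',o)
```

```text
[0.57808418 0.10196819 0.16929254] [-2.66603815e-05  6.59658626e-01  7.51565364e-01 -2.64281443e-05] 0.010983749723073966 42.85399854183197 [-0.85618507  0.43100996 -0.67891302] 4.0
```

View pics/w2c.png

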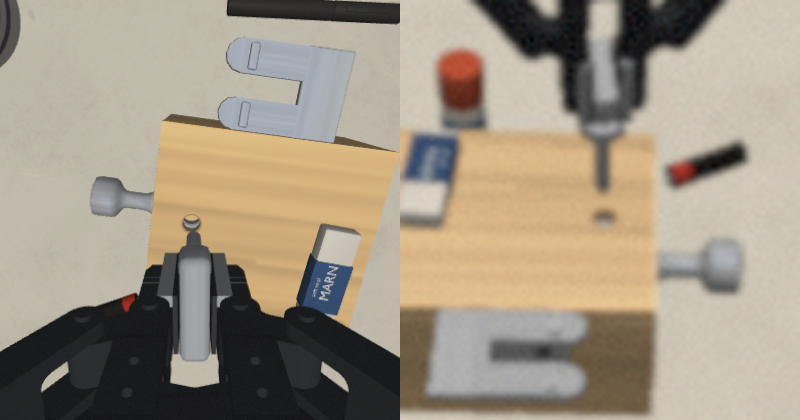

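The pin is out: it hangs upright, with its tip above the bore (wrist crop (192,221)). I'll move it over the notch.

{"name": "drive_tool", "arguments": {"rows": [[[0,0,0],[1.1,2.1,0],0.8],[[0,0,0],[1.1,2.1,0],0.8],[[0,0,0],[1.1,2.1,0],0.8],[[0,0,0],[1.0,2.1,0],0.8],[[0,0,0],[0,0.1,0],0.8],[[0,0,0],[0,0,0],0.8]]}}

```text
clock: 4.75
position: [0.6208, 0.1871, 0.169]
ee_rot: [-0.0, 0.659, 0.752, -0.001]
contact_force: [-0.3, -0.8, -0.6]
width: 0.0112
gripper_force: 42.8
```

Run:
```python
from h import *
c0=eyes.get_calibration('wrist')
im,c=grab('wrist','w3');d,e=grab('side','s3');s=manip.get_state();print(s['position'],s['width'],s['contact_force'],s['clock'])
im=im[:,:,::-1];d=d[:,:,::-1]
o=np.zeros((600,800,3),np.uint8);o[:,:400]=cv2.resize(im[140:320,215:335],(400,600),interpolation=2);o[:,400:]=cv2.resize(d[180:300,220:300],(400,600),interpolation=2);cv2.imwrite('pics/w3c.png',o)
x,y,_=s['position']
for z in (.085,.103): print(z,np.round(proj(c,(x,y,z)),1),np.round(proj(e,(x,y,z)),1))
```

```text
[0.62080666 0.18641096 0.16930651] 0.011007063056600923 [ 0.10037537 -0.02229252 -1.59727609] 4.85
0.085 [274.3 218. ] [257.  273.5]
0.103 [274.2 228.1] [256.6 266.7]
```

View pics/w3c.png

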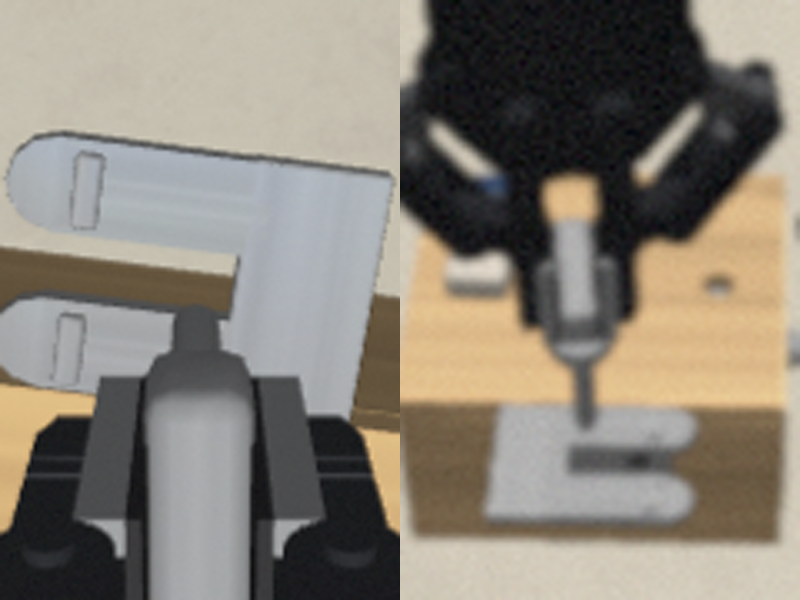

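Run:
```python
from h import *
c=eyes.get_calibration('wrist');e=eyes.get_calibration('side')
print('tip edge',onz(c,274,232.2,.103).round(4),onz(c,274,232.2,.105).round(4),'blind',onz(c,285.6,226.3,.085).round(4))
print('notch side: blind',onz(e,220+169/5,180+460/5,.085).round(4),'tip',onz(e,220+186.5/5,180+425/5,.103).round(4),onz(e,220+186.5/5,180+420/5,.103).round(4))
print('bore side',onz(e,220+318/5,180+285/5,.085).round(4))
```

```text
tip edge [0.621  0.1832 0.103 ] [0.6209 0.1839 0.105 ] blind [0.6285 0.1812 0.085 ]
notch side: blind [0.6265 0.1833 0.085 ] tip [0.6198 0.1826 0.103 ] [0.6199 0.1804 0.103 ]
bore side [0.5767 0.0989 0.085 ]
```

Both views put the tip about 2 mm too far to -y. I'll shift it and lower to just above the bracket, then check.

{"name": "drive_tool", "arguments": {"rows": [[[0,0,0],[0,0.2,-0.5],0.8],[[0,0,0],[0,0,-0.8],0.8],[[0,0,0],[0,0,0],0.8]]}}

```text
clock: 5.22
position: [0.6204, 0.1885, 0.1552]
ee_rot: [-0.001, 0.66, 0.751, -0.001]
contact_force: [-0.1, 0.6, -0.7]
width: 0.0112
gripper_force: 42.8
```

Run:
```python
from h import *
im,c=grab('wrist','w4');d,e=grab('side','s4');s=manip.get_state();print(s['position'],s['width'],s['contact_force'],s['clock'])
im=im[:,:,::-1];d=d[:,:,::-1]
o=np.zeros((600,800,3),np.uint8);o[:,:400]=cv2.resize(im[175:265,245:305],(400,600),interpolation=2);o[:,400:]=cv2.resize(d[240:300,235:275],(400,600),interpolation=2);cv2.imwrite('pics/w4c.png',o)
```

```text
[0.62108584 0.18876533 0.15603228] 0.0109203797065984 [ 0.15872587  0.22414158 -0.23968917] 5.325
```

View pics/w4c.png

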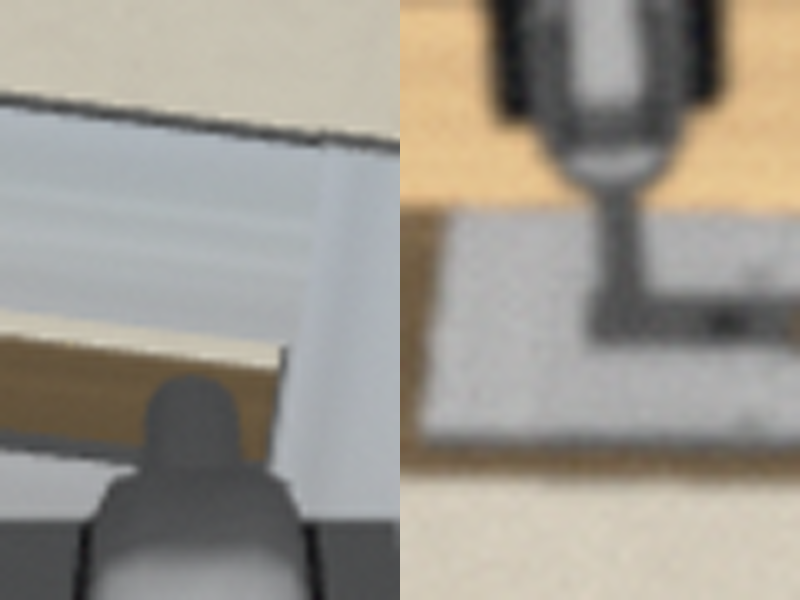

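The tip is 4.5 mm above the bracket, between the slot walls. In the wrist crop the tip centre is at about (191,422) and the walls at y 325 and 462; allowing for the remaining drop it needs about +1 mm in y. Then lower.

{"name": "drive_tool", "arguments": {"rows": [[[0,0,0],[0,0.1,0],0.8],[[0,0,0],[0,0,-0.5],0.8],[[0,0,0],[0,0,-0.5],0.8],[[0,0,0],[0,0,-0.5],0.8],[[0,0,0],[0,0,-0.5],0.8],[[0,0,0],[0,0,0],0.8]]}}

```text
clock: 6.08
position: [0.6209, 0.1896, 0.1355]
ee_rot: [-0.0, 0.66, 0.752, -0.001]
contact_force: [1.2, -2.1, -2.2]
width: 0.0111
gripper_force: 42.7
```

{"name": "drive_tool", "arguments": {"rows": [[[0,0,0],[0,0,-0.7],0.8],[[0,0,0],[0,0,-0.7],0.8],[[0,0,0],[0,0,-0.7],0.8],[[0,0,0],[0,0,-0.3],0.8],[[0,0,0],[0,0,0],0.8]]}}

```text
clock: 6.7
position: [0.6209, 0.1896, 0.1115]
ee_rot: [-0.0, 0.66, 0.752, -0.001]
contact_force: [1.1, -4.5, -2.6]
width: 0.0109
gripper_force: 42.6
```

Shank is brushing the +y wall (-4.5 N). I'll ease back and lower the last few mm.

{"name": "drive_tool", "arguments": {"rows": [[[0,0,0],[0,-0.15,0],0.8],[[0,0,0],[0,0,-0.1],0.8],[[0,0,0],[0,0,0],0.8]]}}

```text
clock: 7.08
position: [0.6213, 0.1891, 0.1115]
ee_rot: [-0.0, 0.66, 0.752, 0.001]
contact_force: [-1.0, -1.1, -1.8]
width: 0.0111
gripper_force: 42.8
```

{"name": "drive_tool", "arguments": {"rows": [[[0,0,0],[0,0,-0.1],0.8],[[0,0,0],[0,0,0],0.8]]}}

```text
clock: 7.32
position: [0.6211, 0.1887, 0.1103]
ee_rot: [-0.0, 0.66, 0.752, 0.0]
contact_force: [-0.4, -0.2, -0.7]
width: 0.0111
gripper_force: 42.8
```

{"name": "drive_tool", "arguments": {"rows": [[[0,0,0],[0,0,-0.1],0.8],[[0,0,0],[0,0,0],0.8]]}}

```text
clock: 7.58
position: [0.6213, 0.1886, 0.11]
ee_rot: [0.0, 0.66, 0.752, 0.0]
contact_force: [-1.1, 0.0, 3.8]
width: 0.0112
gripper_force: 43.4
```

{"name": "drive_tool", "arguments": {"rows": [[[0,0,0],[0,0,-0.1],0.8],[[0,0,0],[0,0,0],0.8]]}}

```text
clock: 7.82
position: [0.6213, 0.1887, 0.1099]
ee_rot: [0.0, 0.66, 0.752, 0.001]
contact_force: [-3.2, -0.5, 8.6]
width: 0.0112
gripper_force: 44.1
```

The collar is seated at the same TCP height as in the bore. Release and rise.

{"name": "drive_tool", "arguments": {"rows": [[[0,0,0],[0,0,0.1],0.8],[[0,0,0],[0,0,0],1.4],[[0,0,0],[0,0,0],2.4],[[0,0,0],[0,0,0],3.4],[[0,0,0],[0,0,0],3.4],[[0,0,0],[0,0,1],3.4],[[0,0,0],[0,0,2],3.4],[[0,0,0],[0,0,4],3.4]]}}

```text
clock: 8.82
position: [0.6202, 0.1882, 0.179]
ee_rot: [-0.001, 0.66, 0.752, -0.001]
contact_force: [-0.6, 0.1, 0.3]
width: 0.034
gripper_force: 0.0
```

{"name": "drive_tool", "arguments": {"rows": [[[0,0,0.17],[0,-2,2],5],[[0,0,0.17],[-3,-3,0],5],[[0,0,0.17],[-3,-3,0],5],[[0,0,0.17],[-3,-1,0],5],[[0,0,0.17],[-1.4,0,0],5],[[0,0,0.17],[0,0,0],5],[[0,0,0.17],[0,0,0],5],[[0,0,0.1],[0,0,0],5]]}}

```text
clock: 9.82
position: [0.5174, 0.0984, 0.2003]
ee_rot: [0.001, 0.073, 0.997, 0.0]
contact_force: [0.3, -0.1, -0.4]
width: 0.0499
gripper_force: 0.0
```

Run:
```python
from h import *
im,c=grab('wrist','w5');d,e=grab('side','s5');s=manip.get_state();print(s['position'],s['ee_rot'],s['width'],s['contact_force'],s['clock'],s['qpos'])
im=im[:,:,::-1];d=d[:,:,::-1]
o=np.zeros((600,800,3),np.uint8);o[:420,:400]=im[:,80:480];o[:,400:]=cv2.resize(d[180:300,220:300],(400,600),interpolation=2);cv2.imwrite('pics/w5c.png',o)
print(proj(c,(.517,.1,.05)))
```

```text
[0.51741203 0.09847019 0.20015863] [6.47947366e-04 7.54202975e-02 9.97151615e-01 1.23810128e-04] 0.05025889902315314 [-0.48093736 -0.47984179 -0.09151175] 9.925 [ 5.58642371e-02  2.30940629e-01  1.67654242e+00  8.02955196e-05
  1.23279245e+00 -1.36397467e+00]
(np.float64(276.04064717112135), np.float64(189.38435563784975))
```

View pics/w5c.png

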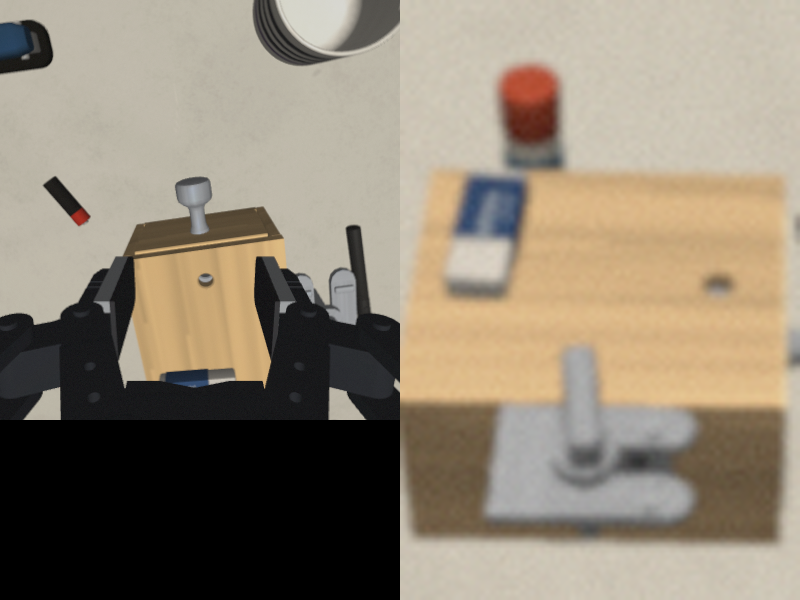

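The pin is parked upright in the notch: side crop shows the collar at (585,460), behind the ridges, with its tip visible below. The knob is at wrist (273,189), close to the prediction. Descend to the knob.

{"name": "drive_tool", "arguments": {"rows": [[[0,0,0.15],[-0.2,0.1,-2],5],[[0,0,0],[0,0,-3],5],[[0,0,0],[0,0,-3],5],[[0,0,0],[0,0,-3],5],[[0,0,0],[0,0,-2],5],[[0,0,0],[0,0,-1.5],5],[[0,0,0],[0,0,-1],5],[[0,0,0],[0,0,0],5]]}}

```text
clock: 10.92
position: [0.5151, 0.0994, 0.044]
ee_rot: [-0.0, 0.001, 1.0, 0.0]
contact_force: [-0.3, 0.2, -0.4]
width: 0.05
gripper_force: 0.0
```

{"name": "drive_tool", "arguments": {"rows": [[[0,0,0],[0,0,0],2],[[0,0,0],[0,0,0],2],[[0,0,0],[0,0,0],2],[[0,0,0],[0,0,0],2],[[0,0,0],[0,0,0],2]], "force": 25}}

```text
clock: 11.55
position: [0.5158, 0.0978, 0.0453]
ee_rot: [0.001, -0.0, 1.0, -0.001]
contact_force: [-0.4, -5.7, 1.9]
width: 0.0269
gripper_force: 24.5
```

{"name": "drive_tool", "arguments": {"rows": [[[0,0,0],[-0.4,-0.1,0],2],[[0,0,0],[-0.7,0,0],2],[[0,0,0],[-0.8,0,0],2],[[0,0,0],[-0.8,0,0],2],[[0,0,0],[-0.8,0,0],2],[[0,0,0],[-0.8,0,0],2],[[0,0,0],[-0.5,0,0],2],[[0,0,0],[0,0,0],2]]}}

```text
clock: 12.55
position: [0.4664, 0.0979, 0.0452]
ee_rot: [0.0, -0.0, 1.0, -0.001]
contact_force: [-1.0, -5.3, 8.1]
width: 0.0271
gripper_force: 25.3
```

{"name": "drive_tool", "arguments": {"rows": [[[0,0,0],[-0.3,0,0],2],[[0,0,0],[-0.3,0,0],2],[[0,0,0],[-0.2,0,0],2],[[0,0,0],[0,0,0],2]]}}

```text
clock: 13.05
position: [0.4608, 0.0979, 0.0453]
ee_rot: [0.002, -0.0, 1.0, -0.001]
contact_force: [2.9, -6.6, 3.3]
width: 0.0267
gripper_force: 25.1
```

{"name": "drive_tool", "arguments": {"rows": [[[0,0,0],[-0.2,0,0],2],[[0,0,0],[-0.1,0,0],2],[[0,0,0],[0,0,0],2]]}}

```text
clock: 13.42
position: [0.4608, 0.0979, 0.0454]
ee_rot: [0.005, -0.0, 1.0, -0.0]
contact_force: [8.1, -4.8, -1.3]
width: 0.0266
gripper_force: 24.9
```

At the stop (8 N and no further motion). Release with the command relaxed slightly, then rise.

{"name": "drive_tool", "arguments": {"rows": [[[0,0,0],[0,0,0],3],[[0,0,0],[0,0,0],4],[[0,0,0],[0,0,0],5],[[0,0,0],[0,0,0],5],[[0,0,0],[0,0,2],5],[[0,0,0],[0,0,4],5],[[0,0,0],[0,0,5],5],[[0,0,0],[0,0,5],5]]}}

```text
clock: 14.42
position: [0.4557, 0.0986, 0.2056]
ee_rot: [-0.0, 0.0, 1.0, 0.0]
contact_force: [0.6, -0.6, -0.3]
width: 0.0498
gripper_force: 0.0
```

{"name": "drive_tool", "arguments": {"rows": [[[0,0,0],[-2,0,2],5],[[0,0,0],[-3,0,2],5],[[0,0,0],[0,0,0],5],[[0,0,0],[0,0,0],5]]}}

```text
clock: 14.92
position: [0.4065, 0.0985, 0.2441]
ee_rot: [0.0, 0.0, 1.0, 0.0]
contact_force: [-0.8, 0.2, -0.2]
width: 0.0502
gripper_force: 0.0
```

Run:
```python
from h import *
im,c=grab('top','t6');d,e=grab('side','s6');s=manip.get_state();print(s['position'],s['width'],s['contact_force'],s['clock'])
im=im[:,:,::-1];d=d[:,:,::-1]
o=np.zeros((600,800,3),np.uint8);o[:,:300]=cv2.resize(im[140:300,170:250],(300,600),interpolation=2);o[:,300:]=cv2.resize(d[180:348,205:345],(500,600),interpolation=2);cv2.imwrite('pics/w6c.png',o)
```

```text
[0.40655863 0.09844928 0.24357068] 0.04977549500011081 [0.54438954 0.08438057 0.30952817] 15.025
```

View pics/w6c.png

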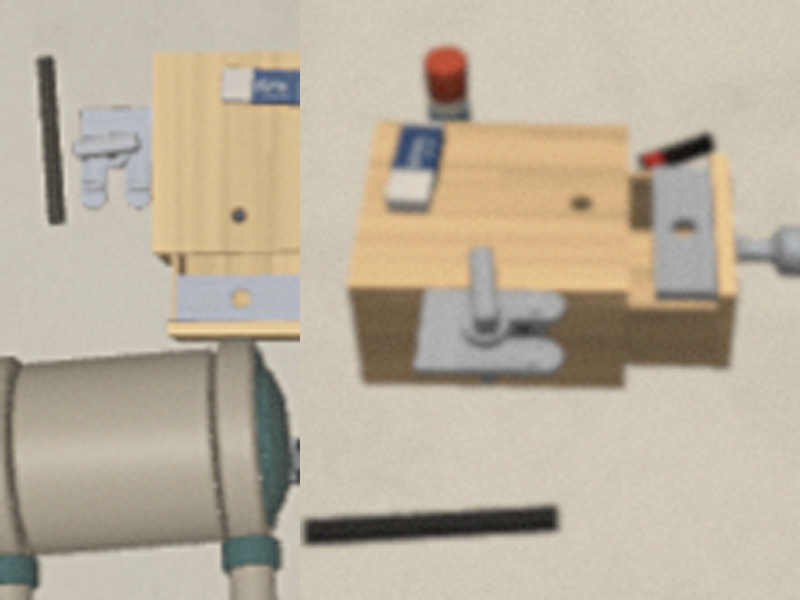

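The drawer is fully out, with its bridge at side crop (685,230). The pin is still parked upright at (485,325), and the eraser, glue stick, cell and marker, the bystanders in this crop, are in place.

```bash
python3 -c "
from rig import job
print(job.sign_off())"
```

```text
the job is handed in; nothing more can be done
None
```

The pin is parked upright in the bracket notch with its collar behind the ridges, the drawer is pulled out to its stop and released, and the job was handed in at about 15 s with the robot touching nothing.

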